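# Wind and start the kitchen timer

## Task

Wind up the spring timer beside the dish rack: turn its winged key clockwise, a part turn at a time, until the dial pointer stands between the two studs, never letting it run past the second stud. Only then swing the lock arm aside, clear of the start slide, and push the slide all the way along its track to start the timer. Leave the mug, flask and spoon where they are.

Things in the scene. Friction and masses are not known exactly. Their poses are not given: they have to be found in the camera images.
- timer: Black timer fixed to the worktop, 120 (x) by 215 mm (y). Origin on the underside, below the step between its two levels: high housing (top z 70, y -130 to 0) and low key deck (top z 40, y 0 to 85), both x -60 to 60 (mm, timer's frame). On the housing: a white dial, radius 36, centred at x 22, y -66; near the -x edge the lock arm and start slide.
- key_grip (a point): Middle of the winding key's wings, on the upright axis it turns about: timer x 0, y 36, z 69 mm (36 mm from the housing's wall). The key is a steel bar with two equal wings: 64 mm long along the point's x, 10 mm thick along its y, 28 mm tall (z 55 to 83), over a collar of 10 mm radius. The point turns with the key.
- key (a joint): Turn of the winding key, rad, growing clockwise seen from above (winding), 0 to 6.2 (end stop). At 0 the wings lie along the timer's x axis. Friction holds it against its spring wherever it is left; winding takes about 0.2 N m.
- pointer (a joint): Turn of the black dial pointer, rad, clockwise from above; geared to the key, always half the key's turn; starts at 0 to 0.8. Two dark studs on the dial's +x side (7 mm wide, 31 mm from its centre) stand at pointer values 2.22 (first) and 2.78 (second); midway, at 2.5, the pointer lies along the timer's +x.
- lock_tip (a point): Top of the steel lock arm, 36 mm from its pivot, z 92 mm. The arm is 12 mm wide, 18 mm tall (z 74 to 92) and reaches 44 mm from its upright pivot at timer x -38, y -44 mm; the pivot boss has 10 mm radius, top at z 94. The point turns with the arm, which points to the point's -y.
- lock (a joint): Turn of the lock arm, rad, clockwise from above, 0 to 1.75. At 0 it points to the timer's -y, along the slide's track, and blocks the slide; turned, its free end swings out over the timer's -x edge. From about 0.8 on it is clear of the slide. It stays where it is left.
- slide_top (a point): Middle of the top of the start slide, z 94 mm, at timer x -38, y -100 mm when off. The slide is a steel tab 18 mm (x) by 16 mm (y), standing 22 mm tall (z 72 to 94 mm) on the housing.
- slide (a joint): Travel of the start slide, m, along the timer's +y: 0 off, 0.028 fully over (end stop). Friction of about 1.5 N holds it.
- mug: Blue mug standing upright, 82 mm across, 90 mm high, handle on its +y side; origin at the centre of its underside. To be left alone.
- flask: Black flask with a pale cap, standing upright, 68 mm across, 130 mm high; origin at the centre of its underside. To be left alone.
- spoon: Spoon lying along its x axis, 190 mm long; origin at its middle, on the worktop. To be left alone.
Not all that is in view belongs to the job. What is shaped like the timer but pink or red is not meant.

How it is judged:
On the way, in this order (a step that is already met when the one before it is completed fails the run):
1. the key is wound until the pointer rests between the two studs, the slide still off (value of joint pointer between 2.28 and 2.72 rad and velocity of joint key below 0.1 rad/s and value of joint slide below 0.01 m), for 0.3 s.
2. the lock arm is swung clear of the slide (value of joint lock above 0.75 rad), for 0.1 s.
3. the start slide is pushed all the way over (value of joint slide above 0.024 m), for 0.1 s.
At the end, for the whole second after the job is handed in: The pointer rests between the two studs (2.28 to 2.72 rad), the lock arm is out of the way (more than 0.6 rad), the start slide is over to within 4 mm of its end (more than 24 mm of 28), and mug, flask and spoon are within 20 mm of where they stood (value of joint pointer between 2.28 and 2.72 rad and value of joint slide above 0.024 m and value of joint lock above 0.6 rad and distance of each of mug, flask, spoon from where it was at the start of the episode below 0.02 m); the robot touches nothing.
It fails at once if the pointer is wound past the second stud (value of joint pointer above 2.85 rad).
It fails at once if the mug is knocked about (distance of mug from where it was at the start of the episode above 0.03 m or angle between mug's own z axis and vertical above 0.5 rad).
It fails at once if the flask is knocked about (distance of flask from where it was at the start of the episode above 0.03 m or angle between flask's own z axis and vertical above 0.5 rad).
It fails at once if the spoon is pushed away (distance of spoon from where it was at the start of the episode above 0.03 m).
It also fails if it takes over 64 s, if anything falls off the work surface, if the arm or the gripper's body presses on something with over 40 N, if the wrist force passes 120 N, or if a joint passes its speed limit or range.

## Robot

A 6-joint arm with a two-finger parallel gripper is mounted at the origin on the work surface. World frame = base frame: x ahead of the robot, y to its left, z up, the work surface at z = 0. Lengths are in m, angles in rad, forces in N, time in s.
With the tool pointing down it reaches from about 0.275 to 0.85 m from the base axis. Payload 19 kg.
Tool frame: the origin (TCP) lies at the very end of the fingers, on their centre line; the grasp point (between the pads) lies 19 mm behind it (r.hold_point_z is the distance from the TCP to the grasp point, in m); z points along the fingers, y is the line along which they close (so a half turn about z gives the same grasp; the last joint's range is limited). The gripper opens to 85 mm and grips with 20 to 120 N. Pads are 22 mm wide; open, the fingers measure 114 mm over their backs; the gripper's body (76 mm by 85 mm) begins 54 mm behind the grasp point. The pads swing forward as they close: fully open they stand 13 mm farther back than shut.
Start: joints at [1.012, 0.15, 1.437, -0, 1.554, -0.134], TCP at [0.237, 0.524, 0.206] pointing down, gripper open.
Joint ranges: [-2.8, 2.8], [-0.68, 2.1], [0.12, 2.68], [-1.39, 4.53], [0.16, 2.79], [-2.81, 2.81]. Speed limits (rad/s): [1.89, 1.89, 2.22, 3.01, 3.01, 3.01].

## Interface

Orientations are given as [roll, pitch, yaw] about the fixed x, y, z axes, in that order (R = Rz(yaw) Ry(pitch) Rx(roll)).
In Python, from station import r gives the robot as it stands.
- The arm moves only by the tool drive_tool, never from a script. Its argument "series" is a list of rows, each a list of 2 entries, a list of its own where there are three numbers: the shift along the tool's x, y, z in units of 40 mm (1.0 is 40 mm), then the turn about the tool's z in units of 10 degrees (1.0 is 10 degrees). In form: [[[x, y, z], twist], ...]. A call has 1 to 12 rows; each row shifts and turns the commanded pose from where the row before left it, along the tool's axes as they then stand; what a row does not reach is not made up. A row lasts 1/8 s, in which the tool goes at most 62.5 mm and 10.7 degrees, less where a joint would pass 70% of its speed; a pose out of reach is approached as far as the arm can. A call is refused whole if a number of a shift passes 1 or a number of a turn 1, either way. A call with a gripper value outside its range is refused whole. "grip" is the finger opening in mm, from 0 to 85.4, set as the call begins (left out, the last holds). The fingers move at their own pace and stop on an object; "squeeze" is the grip in N (left out, the last holds). Time passes only in rows, so rows that do not move let the fingers close. It gives the time, the measured TCP pose, the force, the opening and the grip force at its end, in the units of the state.
- r.state(): the state, without advancing time (a new reading comes with each control period).
- r.grab_frame(name): name is "scene" or "top" or "wrist"; returns a dict with "frame" (480x640x3 uint8, red, green, blue), "range_z" (480x640 float32, m along the optical axis (not along the pixel's ray), 0 where there is no reading), "intrinsics" (3x3 intrinsics, pixels), "camera_from_world" (4x4, takes a point from world to camera coordinates). Camera axes: x right, y down, z forward; pixel columns grow to the right and rows downward; lengths in m; the calibration is good to about 2 mm. A picture is of the moment at which its call begins.
- r.close_job(): hands the job in; it is judged then, once.
The state is a dict: "time": time; "qpos": joint angles; "qd": joint speeds; "joint_efforts": joint torques, N m; "ee_pos": TCP position; "tool_rot": TCP orientation; "contact_force": force on the tool from outside, world axes, zero at the start; "wrist_torque": the same for the moment, N m; "opening": finger opening in m; "gripper_force": force on a finger pad.
Only numpy, scipy, OpenCV 4.12 (cv2) and the standard library are available. Lean on these libraries where they do the work, as an engineer would, in place of code of your own. Each camera call takes 0.05 s, during which the arm holds its last target. There are 200 camera calls.

## Working session

There is one attempt and no reset: what is moved stays moved. The work goes in short steps, Python scripts to look and compute and a tool call to move; the robot and the scene stay as the last step left them, time stands still between calls to the robot, and variables do not carry over. Pictures are saved under pics/ and viewed, at most 10 in all, crops included, and the job is handed in when it is done.

Besides the shell and the picture viewer there is one more tool, called after "Emit:" as name([rows], argument=value, ...), one row to a line, values as JSON. drive_tool: Moves the arm, as the interface text tells. Its arguments: {"type":"object","properties":{"series":{"type":"array"},"grip":{"type":"number"},"squeeze":{"type":"number"}},"required":["series"]}

```bash
mkdir -p pics; cat > h.py <<'E'
import numpy as np, cv2
from station import r
def grab(n):
    f=r.grab_frame(n); return f
def save(f,p): cv2.imwrite(p,cv2.cvtColor(f,cv2.COLOR_RGB2BGR))
def world(f,u,v,d=None):
    K=f["intrinsics"];T=np.linalg.inv(f["camera_from_world"])
    if d is None: d=f["range_z"][int(v),int(u)]
    p=np.linalg.inv(K)@[u,v,1]*d
    return T[:3,:3]@p+T[:3,3]
def plane(f,u,v,z):
    K=f["intrinsics"];T=np.linalg.inv(f["camera_from_world"])
    d=T[:3,:3]@np.linalg.inv(K)@[u,v,1]; o=T[:3,3]
    return o+d*(z-o[2])/d[2]
def px(f,P):
    q=f["camera_from_world"]@np.r_[P,1]; q=f["intrinsics"]@q[:3]; return q[:2]/q[2]
E
python3 - <<'E'
from h import *
a=grab("top");save(a["frame"],"pics/top.png")
b=grab("scene");save(b["frame"],"pics/scene.png")
np.savez("top0.npz",**a)
print(r.state())
print(np.linalg.inv(a["camera_from_world"]).round(3))
E
```

```text
{'time': 0.1, 'qpos': array([ 1.01198950e+00,  1.50953289e-01,  1.43794100e+00,  7.21151688e-06,
        1.55380973e+00, -1.34017560e-01]), 'qd': array([ 0.00092216, -0.00081875, -0.0009831 , -0.00220451,  0.00040494,
        0.00036859]), 'joint_efforts': array([ 6.68287263e-03, -7.14369750e+01, -5.71799719e+01, -2.09087079e-04,
        7.15602364e-03, -7.57963267e-05]), 'ee_pos': array([0.23686792, 0.52367633, 0.20543893]), 'tool_rot': array([-3.14049221e+00, -1.55643283e-04,  2.71680317e+00]), 'contact_force': array([-0.12879447, -0.49560186, -0.52524463]), 'wrist_torque': array([0.00037674, 0.00356011, 0.06055783]), 'gripper_force': 0.0, 'opening': 0.08533521111327821}
[[-0.004 -0.997  0.081  0.444]
 [-1.     0.005  0.002  0.003]
 [-0.002 -0.081 -0.997  0.959]
 [ 0.     0.     0.     1.   ]]
```

View pics/top.png

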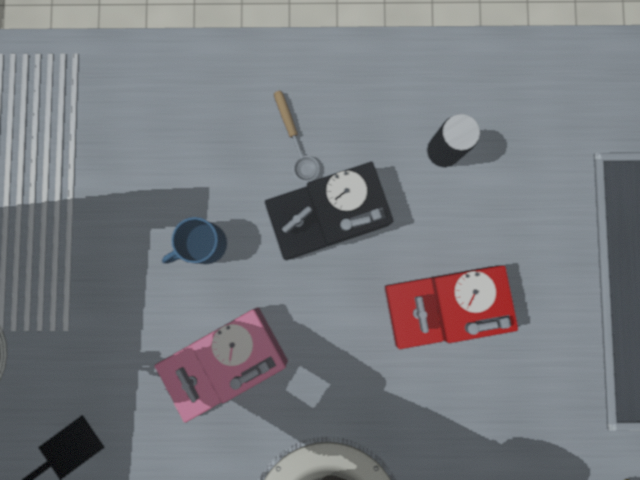

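View pics/scene.png

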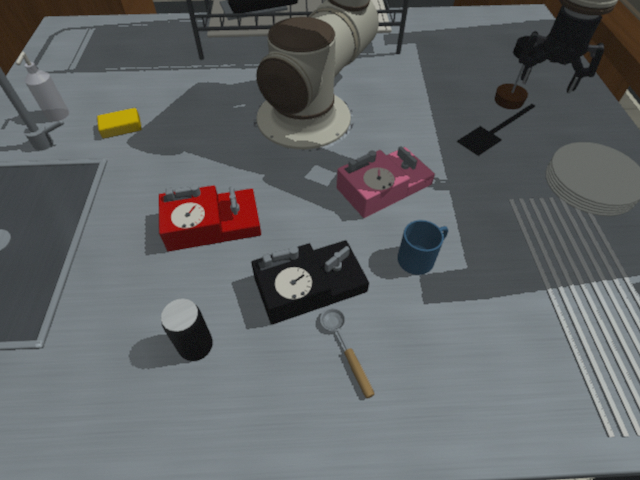

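The top view shows three timer shapes: black at (330,210), pink at (220,365) and red at (452,308). I choose the black one. Next to it are the flask (455,140), the spoon (300,135) and the mug (195,242).

```bash
python3 - <<'E'
from h import *
a=dict(np.load("top0.npz"))
im=a["frame"].astype(int);d=a["range_z"]
K=a["intrinsics"];T=np.linalg.inv(a["camera_from_world"])
v,u=np.mgrid[0:480,0:640]
P=np.stack([(u-K[0,2])/K[0,0]*d,(v-K[1,2])/K[1,1]*d,d],-1)@T[:3,:3].T+T[:3,3]
roi=np.zeros((480,640),bool);roi[155:265,258:400]=1
print("K",K[0,0], "z@dial,deck",P[190,360,2],P[232,290,2],P[205,330,2],P[100,500,2])
for nm,lo,hi in (("housing",.062,.080),("deck",.034,.046)):
    m=(roi&(P[...,2]>lo)&(P[...,2]<hi)).astype(np.uint8)
    m=cv2.morphologyEx(m,cv2.MORPH_OPEN,np.ones((3,3)))
    c=max(cv2.findContours(m,0,1)[0],key=cv2.contourArea)
    xy=np.float32([P[q[0][1],q[0][0],:2] for q in c])*1000
    R=cv2.minAreaRect(xy);print(nm,R,cv2.boxPoints(R).round(1).tolist())
# dial: white
m=(roi&(im.min(-1)>170)&(P[...,2]>.06)).astype(np.uint8)
c=max(cv2.findContours(m,0,1)[0],key=cv2.contourArea);e=cv2.fitEllipse(cv2.convexHull(c))
print("dial",e,plane(a,*e[0],.072))
# key: high in deck
m=(roi&(P[...,2]>.05)&(P[...,2]<.1)&(u<316)).astype(np.uint8)
m=cv2.morphologyEx(m,cv2.MORPH_OPEN,np.ones((3,3)))
n,l,s,cc=cv2.connectedComponentsWithStats(m)
for i in range(1,n): 
    if s[i,4]>20: print("key",s[i],cc[i],cv2.minAreaRect(np.float32(P[l==i][:,:2]*1000)))
m=(roi&(im.min(-1)>95)&(im.max(-1)<170)&(P[...,2]>.08)).astype(np.uint8)
n,l,s,cc=cv2.connectedComponentsWithStats(m)
for i in range(1,n): 
    if s[i,4]>20: print("steel",s[i],cc[i],np.median(P[l==i],0),cv2.minAreaRect(np.float32(P[l==i][:,:2]*1000)))
crop=cv2.resize(a["frame"][150:270,250:410],None,fx=5,fy=5,interpolation=cv2.INTER_CUBIC);save(crop,"pics/crop0.png")
E
```

```text
K 495.407512802496 z@dial,deck 0.06942659599707535 0.038556339712677024 0.0661225086153795 0.00015957023353807553
housing ((581.2597045898438, -43.671173095703125), (119.99507904052734, 130.1738739013672), 18.35640525817871) [[503.79998779296875, -0.800000011920929], [544.7999877929688, -124.30000305175781], [658.7000122070312, -86.5999984741211], [617.7000122070312, 37.0]]
deck ((547.0379028320312, 58.235328674316406), (119.54367065429688, 84.9925537109375), 18.402950286865234) [[476.8999938964844, 79.69999694824219], [503.70001220703125, -1.0], [617.2000122070312, 36.79999923706055], [590.2999877929688, 117.4000015258789]]
dial ((346.30084228515625, 190.3251953125), (37.102928161621094, 37.846500396728516), 88.63949584960938) [ 0.60162172 -0.03845048  0.072     ]
key [306 180  10  28 181] [311.80110497 191.55248619] ((596.9924926757812, 26.472427368164062), (50.41753005981445, 16.54850196838379), 0.07189245522022247)
key [283 207  28  26 241] [296.09543568 219.74273859] ((549.0216064453125, 51.970245361328125), (12.397300720214844, 63.445098876953125), 38.249942779541016)
steel [282 207  28  25 132] [295.91666667 218.93939394] [0.54863902 0.05211523 0.08139404] ((501.9978332519531, 42.901695251464844), (129.16554260253906, 54.90412902832031), 11.933362007141113)
steel [371 209  10  11  83] [375.39759036 213.98795181] [ 0.55575358 -0.08815067  0.09187191] ((555.6939697265625, -88.5421142578125), (16.74237823486328, 15.38597583770752), 23.970670700073242)
steel [341 216  29  14 221] [353.84615385 222.14027149] [ 0.54187176 -0.04905028  0.09041861] ((508.29730224609375, -24.17038345336914), (38.03281021118164, 133.13966369628906), 51.23003387451172)
```

View pics/crop0.png

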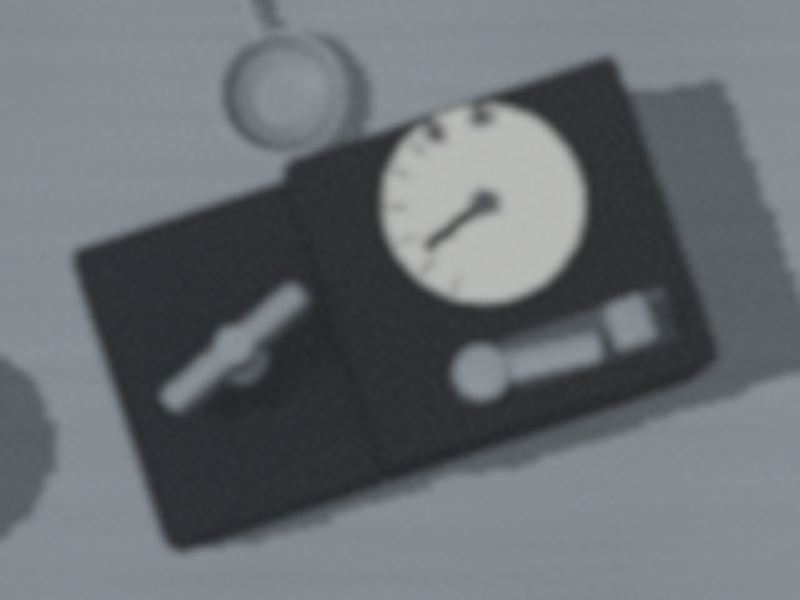

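The crop confirms the choice. In crop pixels, the key is at (235,345), the pointer tip at (430,245), the studs at (435,130) and (482,112), the lock at (540,360) and the slide at (632,320). The timer origin is (0.5606, 0.018) with yaw 18.4°. The key stands at about 1.22 rad, and the pointer at about 0.61 agrees with it. The key therefore needs about 216° more, clockwise.

Emit:
drive_tool([
  [[0,0,0],0.9],
  [[0,0,0],0.9],
  [[0,0,0],0.94],
  [[-0.94,-0.08,0.05],0],
  [[-0.94,-0.08,0.05],0],
  [[-0.94,-0.08,0.05],0],
  [[-0.94,-0.08,0.05],0],
  [[-0.94,-0.08,0.05],0],
  [[-0.94,-0.08,0.05],0],
  [[-0.94,-0.08,0.05],0],
  [[-0.94,-0.08,0.05],0],
  [[-0.94,-0.08,0.05],0],
], grip=30)

```text
time: 1.6
ee_pos: [0.4243, 0.2392, 0.1877]
tool_rot: [-3.141, -0.0, 2.239]
contact_force: [0.4, -0.0, -0.1]
opening: 0.03
gripper_force: 0.0
```

Emit:
drive_tool([
  [[-0.94,-0.08,0.05],0],
  [[-0.94,-0.08,0.05],0],
  [[-0.94,-0.08,0.05],0],
  [[-0.94,-0.08,0.05],0],
  [[-0.94,-0.08,0.05],0],
  [[0,0,0],0],
  [[0,0,0],0],
  [[0,0,0],0],
])

```text
time: 2.6
ee_pos: [0.5274, 0.0835, 0.1781]
tool_rot: [3.142, -0.0, 2.24]
contact_force: [-0.7, 0.1, -0.5]
opening: 0.0296
gripper_force: 0.0
```

```bash
cat >> h.py <<'E'
def todo(x,y,z,yawdeg):
    s=r.state();p=s["ee_pos"];Y=s["tool_rot"][2];d=np.array([x,y,z])-p
    print("t",s["time"],"ee",p.round(4),"yaw",np.degrees(Y).round(2),"tilt",s["tool_rot"][:2].round(4),"q6",s["qpos"][5].round(3),"open",s["opening"].round(4),"F",s["contact_force"].round(1))
    xt=np.array([np.cos(Y),np.sin(Y),0]);yt=np.array([np.sin(Y),-np.cos(Y),0])
    print("units now-axes",(np.array([d@xt,d@yt,-d[2]])/.04).round(3),"twist",round((np.degrees(Y)-yawdeg)/10,3))
E
python3 -c "
from h import *
todo(.5491,.0521,.058,128.3)
w=grab('wrist');save(w['frame'],'pics/w1.png')
print(px(w,[.5491,.0521,.083]))"
```

```text
Traceback (most recent call last):
  File "h.py", line 19, in todo
    print("t",s["time"],"ee",p.round(4),"yaw",np.degrees(Y).round(2),"tilt",s["tool_rot"][:2].round(4),"q6",s["qpos"][5].round(3),"open",s["opening"].round(4),"F",s["contact_force"].round(1))
                                                                                                                                         ^^^^^^^^^^^^^^^^^^
AttributeError: 'float' object has no attribute 'round'
```

```bash
sed -i 's/s\["opening"\].round(4)/round(s["opening"],4)/' h.py
python3 -c "
from h import *
todo(.5491,.0521,.058,128.3)
w=grab('wrist');save(w['frame'],'pics/w1.png')
print(px(w,[.5491,.0521,.083]))"
```

```text
t 2.6 ee [0.5274 0.0835 0.1781] yaw 128.31 tilt [ 3.1416 -0.    ] q6 -0.656 open 0.0296 F [-0.7  0.1 -0.5]
units now-axes [-0.953 -0.061  3.002] twist 0.001
[308.85428106 283.79087538]
```

View pics/w1.png

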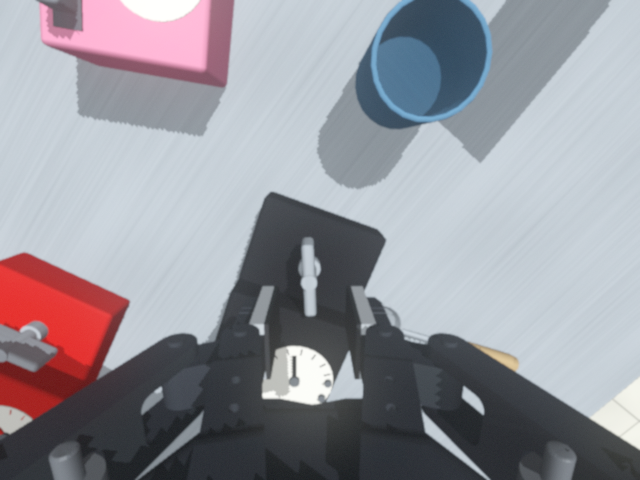

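The wrist view shows the key bar running from (308,238) to (309,315). It lies between the fingers and parallel to the pads, and the predicted centre (309,284) matches.

Emit:
drive_tool([
  [[-0.5,-0.03,0],0],
  [[-0.453,-0.031,0.3],0],
  [[0,0,0.6],0],
  [[0,0,0.6],0],
  [[0,0,0.6],0],
  [[0,0,0.5],0],
  [[0,0,0.4],0],
  [[0,0,0],0],
  [[0,0,0],0],
  [[0,0,0],0],
])

```text
time: 3.9
ee_pos: [0.5499, 0.0513, 0.0588]
tool_rot: [3.141, 0.001, 2.239]
contact_force: [0.1, 0.4, 0.2]
opening: 0.0301
gripper_force: 0.0
```

```bash
python3 -c "
from h import *
todo(.5491,.0521,.058,128.3)"
```

```text
t 3.9 ee [0.5499 0.0513 0.0588] yaw 128.26 tilt [3.1407e+00 9.0000e-04] q6 -0.714 open 0.0301 F [0.1 0.4 0.2]
units now-axes [ 0.029 -0.003  0.019] twist -0.004
```

Emit:
drive_tool([
  [[0,0,0],0],
  [[0,0,0],0],
  [[0,0,0],0],
  [[0,0,0],0],
  [[0,0,0],0],
  [[0,0,0],0],
], grip=0, squeeze=60)

```text
time: 4.65
ee_pos: [0.5499, 0.0513, 0.0587]
tool_rot: [3.141, 0.001, 2.239]
contact_force: [-0.9, -1.0, 6.0]
opening: -0.0001
gripper_force: 3.2
```

Emit:
drive_tool([
  [[0,0,0],0.5],
  [[0,0,0],0.5],
  [[0,0,0],1],
  [[0,0,0],1],
  [[0,0,0],1],
  [[0,0,0],1],
  [[0,0,0],0],
])

```text
time: 5.52
ee_pos: [0.5499, 0.0513, 0.0587]
tool_rot: [3.14, -0.0, 1.363]
contact_force: [-0.8, -0.1, 5.0]
opening: -0.0
gripper_force: 3.0
```

```bash
python3 -c "
from h import *
w=grab('wrist');s=grab('scene');t=grab('top')
save(np.hstack([cv2.resize(w['frame'][150:450,120:520],(400,300)),cv2.resize(s['frame'][210:330,230:390],(400,300)),]),'pics/c2.png')
print(px(s,[.5491,.0521,.083]),px(w,[.5491,.0521,.083]))
print(r.state())"
```

```text
[337.1941636  256.12682438] [311.69360586 303.78705576]
{'time': 5.675, 'qpos': array([-4.63600147e-02,  1.97738130e-01,  1.68950602e+00, -9.40064401e-05,
        1.25314299e+00,  1.58553139e-01]), 'qd': array([-1.48075780e-03, -8.69672513e-04, -1.04180299e-04,  6.60063025e-05,
        7.90480464e-05, -1.96568227e-03]), 'joint_efforts': array([ 3.16307740e-02, -6.71490383e+01, -4.92028320e+01,  2.64004870e-03,
       -4.77291585e-02,  3.37924703e-02]), 'ee_pos': array([0.54988884, 0.05134038, 0.05866921]), 'tool_rot': array([ 3.14038815e+00, -1.02120146e-04,  1.36591254e+00]), 'contact_force': array([0.80870854, 0.18744173, 5.95372082]), 'wrist_torque': array([ 0.01933113, -0.0001968 ,  0.00673572]), 'gripper_force': 3.036981001496315, 'opening': 0.00021338942778181767}
```

View pics/c2.png

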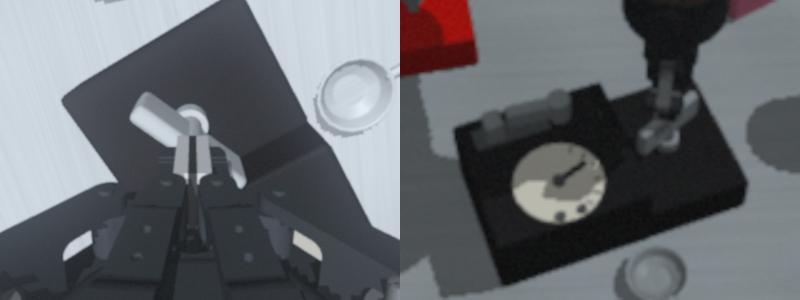

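The wrist crop shows shut fingers at (192,150) with the key bar passing beneath them, so nothing was gripped. I'll check the heights.

```bash
python3 -c "
from h import *
w=grab('wrist')
p=r.state()['ee_pos'];print('tcp px',px(w,p),px(w,p+[0,0,.019]))
for c in [(140,100),(160,120),(192,140),(192,152),(192,165),(192,180),(186,108),(235,170),(100,60),(190,60)]:
    u,v=c[0]+120,c[1]+150
    print(c,w['range_z'][v,u].round(4),world(w,u,v).round(4))
s=grab('scene');print('scene tcp px',px(s,p),'crop',(px(s,p)-[230,210])*2.5)
for c in [(660,100),(660,80),(665,110),(690,105),(650,140),(668,125)]:
    u,v=int((c[0]-400)/2.5+230),int(c[1]/2.5+210); print(c,world(s,u,v).round(4))
t=grab('top');
"
```

```text
tcp px [313.48046325 284.57940166] [313.66890855 299.98311066]
(140, 100) 0.1615 [0.5298 0.0789 0.0717]
(160, 120) 0.1545 [0.5383 0.0703 0.0808]
(192, 140) 0.1437 [0.5515 0.063  0.0932]
(192, 152) 0.1334 [0.5514 0.0627 0.1041]
(192, 165) 0.1224 [0.5515 0.0629 0.1154]
(192, 180) 0.1173 [0.5509 0.0604 0.1214]
(186, 108) 0.1888 [0.5481 0.0627 0.0467]
(235, 170) 0.1624 [0.5672 0.0382 0.0797]
(100, 60) 0.2292 [ 0.4948  0.0926 -0.0005]
(190, 60) 0.1885 [0.5554 0.0873 0.0399]
scene tcp px [336.39217471 263.22821027] crop [265.98043676 133.07052568]
(660, 100) [0.6047 0.0381 0.1823]
(660, 80) [0.5906 0.039  0.1869]
(665, 110) [0.6089 0.0415 0.1758]
(690, 105) [0.5331 0.0719 0.0736]
(650, 140) [0.5666 0.0366 0.0745]
(668, 125) [0.5529 0.0517 0.0747]
```

Emit:
drive_tool([
  [[0,0,-0.5],0],
  [[0,0,-0.5],0],
  [[0,0,-0.5],0],
  [[0,0,0],0],
  [[0,0,0],0],
])

```text
time: 6.45
ee_pos: [0.5491, 0.0514, 0.1172]
tool_rot: [-3.141, 0.0, 1.366]
contact_force: [-0.5, 0.6, -0.2]
opening: -0.0001
gripper_force: 0.0
```

```bash
python3 -c "
from h import *
w=grab('wrist');st=r.state();p=st['ee_pos'];print(p,st['opening'],st['contact_force'],r.hold_point_z,st['tool_rot'])
u=int(px(w,p)[0])
for v in range(250,345,4): print(v,world(w,u,v).round(4),world(w,u-4,v).round(4),w['frame'][v,u])
print(px(w,p))
"
```

```text
[0.54904913 0.05136082 0.11705148] 0.0003910418753045491 [ 0.47149426 -0.54528198  0.04433355] 0.0187 [-3.14037999e+00  2.74667718e-04  1.36592442e+00]
250 [0.5504 0.0586 0.0782] [0.5481 0.0596 0.08  ] [141 148 155]
254 [0.5503 0.058  0.0849] [0.5479 0.0584 0.0844] [202 211 218]
258 [0.5498 0.0555 0.0849] [0.5473 0.0557 0.0839] [202 210 218]
262 [0.5492 0.0528 0.0841] [0.5468 0.0532 0.0841] [199 209 216]
266 [0.5486 0.0499 0.0834] [0.5463 0.051  0.085 ] [199 208 215]
270 [0.5481 0.0474 0.0835] [0.5456 0.0478 0.0833] [197 206 213]
274 [0.5442 0.0283 0.0387] [0.5414 0.0295 0.0404] [53 54 59]
278 [0.5437 0.0256 0.0401] [0.5406 0.0259 0.0393] [52 55 58]
282 [0.543  0.0224 0.0402] [0.54   0.0229 0.0399] [60 64 68]
286 [0.5511 0.0625 0.1463] [0.5495 0.0633 0.1474] [51 56 60]
290 [0.5512 0.0627 0.151 ] [0.5495 0.0631 0.1514] [54 58 60]
294 [0.5513 0.0632 0.1563] [0.5495 0.0628 0.1548] [54 58 60]
298 [0.5513 0.0631 0.1601] [0.5496 0.0631 0.1593] [54 58 61]
302 [0.5513 0.0632 0.1639] [0.5497 0.0631 0.163 ] [55 58 61]
306 [0.5511 0.0625 0.1659] [0.5497 0.063  0.1664] [54 57 59]
310 [0.5511 0.0627 0.1696] [0.5497 0.063  0.1696] [54 57 59]
314 [0.5512 0.0627 0.1729] [0.5497 0.063  0.1729] [55 59 61]
318 [0.5511 0.0625 0.1754] [0.5497 0.0626 0.175 ] [52 55 58]
322 [0.5512 0.0628 0.1788] [0.5498 0.0632 0.1791] [56 59 60]
326 [0.551  0.062  0.1802] [0.5495 0.0617 0.1792] [77 80 85]
330 [0.5507 0.0604 0.1799] [0.5494 0.061  0.1806] [76 79 84]
334 [0.5504 0.0591 0.1804] [0.549  0.059  0.1797] [77 79 83]
338 [0.55   0.0571 0.1795] [0.5486 0.0574 0.1796] [76 78 81]
342 [0.5498 0.056  0.1802] [0.5483 0.0559 0.1795] [69 73 75]
[313.30620844 284.51367386]
```

Emit:
drive_tool([
  [[0,0,0],0],
  [[0,0,0],0],
  [[0,0,0],0],
  [[0,0,0],0],
], grip=30)

```text
time: 7.0
ee_pos: [0.5494, 0.0513, 0.1179]
tool_rot: [-3.141, 0.0, 1.366]
contact_force: [0.5, -0.3, 0.3]
opening: 0.0302
gripper_force: 0.0
```

```bash
python3 -c "
from h import *
w=grab('wrist');st=r.state();p=st['ee_pos'];Y=st['tool_rot'][2];print(p,st['opening'])
d=w['range_z'];K=w['intrinsics'];T=np.linalg.inv(w['camera_from_world'])
v,u=np.mgrid[0:480,0:640]
P=np.stack([(u-K[0,2])/K[0,0]*d,(v-K[1,2])/K[1,1]*d,d],-1)@T[:3,:3].T+T[:3,3]
D=P-p;X=D[...,0]*np.cos(Y)+D[...,1]*np.sin(Y);YY=D[...,0]*np.sin(Y)-D[...,1]*np.cos(Y)
m=(P[...,2]>.095)&(np.hypot(X,YY)<.06)&(d>0)
for y0 in np.arange(-.045,.046,.005):
    k=m&(abs(YY-y0)<.0025)
    if k.sum(): i=np.argmin(np.where(k,P[...,2],9)); print(y0.round(3),'minz-tcp',(P[...,2].flat[i]-p[2]).round(4),'X',X.flat[i].round(4),divmod(i,640),k.sum())
save(w['frame'][150:450,120:520],'pics/c3.png')
"
```

```text
[0.54946799 0.05132289 0.11796195] 0.030088393089786516
-0.045 minz-tcp 0.0703 X 0.012 (np.int64(334), np.int64(179)) 6256
-0.04 minz-tcp 0.0692 X 0.0074 (np.int64(345), np.int64(199)) 2603
-0.035 minz-tcp 0.0666 X 0.0072 (np.int64(341), np.int64(215)) 1503
-0.03 minz-tcp 0.0338 X 0.0069 (np.int64(300), np.int64(249)) 867
-0.025 minz-tcp 0.0308 X 0.0069 (np.int64(297), np.int64(254)) 1887
-0.02 minz-tcp 0.028 X 0.0108 (np.int64(286), np.int64(272)) 3682
-0.015 minz-tcp 0.025 X 0.0067 (np.int64(292), np.int64(279)) 4372
-0.01 minz-tcp 0.097 X 0.0098 (np.int64(399), np.int64(267)) 2749
-0.005 minz-tcp 0.0974 X 0.0095 (np.int64(401), np.int64(292)) 1905
-0.0 minz-tcp 0.0987 X 0.0098 (np.int64(404), np.int64(324)) 1859
0.005 minz-tcp 0.0971 X 0.0099 (np.int64(399), np.int64(343)) 2033
0.01 minz-tcp 0.0926 X 0.0107 (np.int64(384), np.int64(363)) 2892
0.015 minz-tcp 0.0251 X 0.0063 (np.int64(293), np.int64(346)) 4724
0.02 minz-tcp 0.0281 X 0.0109 (np.int64(286), np.int64(355)) 2999
0.025 minz-tcp 0.0306 X 0.0069 (np.int64(297), np.int64(368)) 1801
0.03 minz-tcp 0.0365 X 0.0077 (np.int64(301), np.int64(380)) 782
0.035 minz-tcp 0.0667 X 0.007 (np.int64(342), np.int64(412)) 1772
0.04 minz-tcp 0.0704 X 0.0122 (np.int64(334), np.int64(436)) 3097
0.045 minz-tcp 0.0717 X 0.0126 (np.int64(335), np.int64(450)) 6734
```

View pics/c3.png

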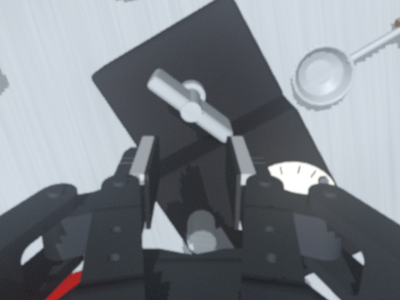

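The crop shows the finger tips at (148,140) and (235,140). Both the depth and the picture put them about 26 mm behind the reported TCP, so the fingers closed above the key. I'll check the key again and then go 26 mm deeper.

```bash
cat >> h.py <<'E'
def key(f=None):
    f=f or grab('wrist');d=f['range_z'];K=f['intrinsics'];T=np.linalg.inv(f['camera_from_world'])
    v,u=np.mgrid[0:480,0:640]
    P=np.stack([(u-K[0,2])/K[0,0]*d,(v-K[1,2])/K[1,1]*d,d],-1)@T[:3,:3].T+T[:3,3]
    m=((abs(P[...,2]-.082)<.005)&(np.hypot(P[...,0]-.5491,P[...,1]-.0521)<.036)&(d>0)).astype(np.uint8)
    m=cv2.morphologyEx(m,cv2.MORPH_OPEN,np.ones((3,3)))
    n,l,s,c=cv2.connectedComponentsWithStats(m);i=1+np.argmax(s[1:,4])
    Q=P[l==i]; R=cv2.minAreaRect(np.float32(Q[:,:2]*1000)); b=cv2.boxPoints(R)
    e=max([b[1]-b[0],b[2]-b[1]],key=np.linalg.norm); a=np.degrees(np.arctan2(e[1],e[0]))%180
    print("key ctr",R[0],R[1],"z",np.median(Q[:,2]),"dir deg",a,"joint mod pi",np.radians((18.375-a)%180)); return a
E
python3 -c "
from h import *
key();key(grab('top'));todo(.5491,.0521,.033,128.3)"
```

```text
key ctr (547.8912353515625, 53.25236892700195) (13.034148216247559, 62.56201934814453) z 0.08259510245186491 dir deg 133.37662 joint mod pi 1.1344358Traceback (most recent call last):
  File "<string>", line 3, in <module>
    key();key(grab('top'));todo(.5491,.0521,.033,128.3)
          ~~~^^^^^^^^^^^^^
  File "h.py", line 28, in key
    n,l,s,c=cv2.connectedComponentsWithStats(m);i=1+np.argmax(s[1:,4])
                                                    ~~~~~~~~~^^^^^^^^^
    return _wrapfunc(a, 'argmax', axis=axis, out=out, **kwds)
    return bound(*args, **kwds)
ValueError: attempt to get argmax of an empty sequence
```

Emit:
drive_tool([
  [[0,0,0],-1],
  [[0,0,0],-1],
  [[0,0,0],-1],
  [[0,0,0],-1],
  [[0,0,0],-1],
  [[0,0,0],-0.2],
  [[0,0,0],0],
  [[0,0,0],0],
])

```text
time: 8.15
ee_pos: [0.5494, 0.0514, 0.118]
tool_rot: [-3.142, 0.0, 2.271]
contact_force: [-0.7, 0.0, -0.3]
opening: 0.0301
gripper_force: 0.0
```

```bash
python3 -c "
from h import *
key();todo(.5491,.0521,.033,131)"
```

```text
key ctr (547.994140625, 53.26652145385742) (12.603242874145508, 63.146141052246094) z 0.08264603394101291 dir deg 128.06924 joint mod pi 1.2270669
t 8.2 ee [0.5495 0.0513 0.118 ] yaw 130.15 tilt [-3.1415  0.    ] q6 -0.747 open 0.03 F [ 0.4  0.4 -0.1]
units now-axes [0.02  0.006 2.124] twist -0.085
```

Emit:
drive_tool([
  [[0.02,0.005,0.4],0.2],
  [[0,0,0.5],0],
  [[0,0,0.5],0],
  [[0,0,0.4],0],
  [[0,0,0.32],0],
  [[0,0,0],0],
  [[0,0,0],0],
])

```text
time: 9.07
ee_pos: [0.5494, 0.0521, 0.0337]
tool_rot: [3.141, 0.001, 2.238]
contact_force: [-0.1, -0.4, 0.4]
opening: 0.0301
gripper_force: 0.0
```

Emit:
drive_tool([
  [[0,0,0],0],
  [[0,0,0],0],
  [[0,0,0],0],
  [[0,0,0],0],
  [[0,0,0],0],
], grip=0, squeeze=60)

```text
time: 9.7
ee_pos: [0.549, 0.0517, 0.034]
tool_rot: [-3.141, 0.001, 2.238]
contact_force: [-6.4, -3.7, 8.1]
opening: 0.0111
gripper_force: 58.5
```

Emit:
drive_tool([
  [[0,0,0],0.3],
  [[0,0,0],0.7],
  [[0,0,0],0.9],
  [[0,0,0],0.9],
  [[0,0,0],0.9],
  [[0,0,0],0.9],
  [[0,0,0],0.9],
  [[0,0,0],0.5],
  [[0,0,0],0],
  [[0,0,0],0],
])

```text
time: 10.95
ee_pos: [0.5487, 0.0516, 0.034]
tool_rot: [-3.141, 0.001, 1.191]
contact_force: [-8.8, -4.7, 10.0]
opening: 0.0108
gripper_force: 58.9
```

Emit:
drive_tool([
  [[0,0,0],0.5],
  [[0,0,0],0.9],
  [[0,0,0],0.9],
  [[0,0,0],0.9],
  [[0,0,0],0.9],
  [[0,0,0],0.9],
  [[0,0,0],0.6],
  [[0,0,0],0.4],
  [[0,0,0],0],
  [[0,0,0],0],
])

```text
time: 12.2
ee_pos: [0.5484, 0.0519, 0.034]
tool_rot: [3.141, 0.001, 0.144]
contact_force: [-11.7, -1.8, 11.8]
opening: 0.0106
gripper_force: 59.1
```

```bash
python3 -c "
from h import *
todo(.5493,.0521,.034,8)"
```

```text
t 12.2 ee [0.5484 0.0519 0.034 ] yaw 8.26 tilt [3.1412e+00 1.2000e-03] q6 1.382 open 0.0106 F [-11.7  -1.8  11.8]
units now-axes [ 0.023 -0.002 -0.   ] twist 0.026
```

Gripped, and wound to about 3.32 rad. Now I'll release, lift, turn back half a turn and regrip.

Emit:
drive_tool([
  [[0,0,0],0],
  [[0,0,0],0],
  [[0,0,0],0],
  [[0,0,-0.5],0],
  [[0,0,-0.5],0],
  [[0,0,-0.5],0],
  [[0,0,0],-1],
  [[0,0,0],-1],
  [[0,0,0],-1],
  [[0,0,0],-1],
  [[0,0,0],-1],
  [[0,0,0],-1],
], grip=30)

```text
time: 13.7
ee_pos: [0.5491, 0.0521, 0.0932]
tool_rot: [-3.142, 0.0, 1.197]
contact_force: [-0.4, 0.2, -0.3]
opening: 0.0301
gripper_force: 0.0
```

Emit:
drive_tool([
  [[0,0,0],-1],
  [[0,0,0],-1],
  [[0,0,0],-1],
  [[0,0,0],-1],
  [[0,0,0],-1],
  [[0,0,0],-1],
  [[0,0,0],-1],
  [[0,0,0],-1],
  [[0,0,0],-1],
  [[0,0,0],-1],
  [[0,0,0],-1],
  [[0,0,0],-1],
])

```text
time: 15.2
ee_pos: [0.5491, 0.0521, 0.0932]
tool_rot: [-3.142, -0.0, -2.992]
contact_force: [0.2, -0.2, 0.4]
opening: 0.0299
gripper_force: 0.0
```

Emit:
drive_tool([
  [[0,0,0],0],
  [[0,0,0],0],
])

```text
time: 15.45
ee_pos: [0.5491, 0.0521, 0.0932]
tool_rot: [-3.141, 0.0, -3.002]
contact_force: [-0.7, 0.7, -0.3]
opening: 0.0302
gripper_force: 0.0
```

```bash
python3 -c "
from h import *
key();todo(.5491,.0521,.034,-171.7)"
```

```text
key ctr (547.65478515625, 53.116668701171875) (63.4106559753418, 12.736064910888672) z 0.0827665007485692 dir deg 8.737822 joint mod pi 0.1682005
t 15.5 ee [0.5491 0.0521 0.0932] yaw -171.94 tilt [-3.1415  0.    ] q6 -1.757 open 0.0301 F [ 0.6  0.2 -0.4]
units now-axes [1.000e-03 1.000e-03 1.481e+00] twist -0.024
```

Emit:
drive_tool([
  [[0,0,0.5],0],
  [[0,0,0.5],0],
  [[0,0,0.48],0],
  [[0,0,0],0],
  [[0,0,0],0],
])

```text
time: 16.12
ee_pos: [0.5495, 0.0521, 0.0348]
tool_rot: [-3.141, 0.001, -2.998]
contact_force: [0.0, -0.9, -0.1]
opening: 0.0299
gripper_force: 0.0
```

Emit:
drive_tool([
  [[0,0,0],0],
  [[0,0,0],0],
  [[0,0,0],0],
  [[0,0,0],0],
  [[0,0,0],0],
], grip=0)

```text
time: 16.75
ee_pos: [0.5496, 0.0521, 0.035]
tool_rot: [-3.141, 0.001, -2.998]
contact_force: [-0.7, 0.4, 6.5]
opening: 0.0107
gripper_force: 58.5
```

Emit:
drive_tool([
  [[0,0,0],0.4],
  [[0,0,0],0.8],
  [[0,0,0],0.9],
  [[0,0,0],0.9],
  [[0,0,0],0.9],
  [[0,0,0],0.9],
  [[0,0,0],0.9],
  [[0,0,0],0.8],
  [[0,0,0],0.5],
  [[0,0,0],0],
  [[0,0,0],0],
])

```text
time: 18.12
ee_pos: [0.5492, 0.0512, 0.035]
tool_rot: [-3.141, 0.002, 2.064]
contact_force: [-5.7, -7.6, 8.5]
opening: 0.011
gripper_force: 58.9
```

```bash
python3 -c "
from h import *
todo(.5491,.0521,.034,91.9)"
```

```text
t 18.125 ee [0.5492 0.0512 0.035 ] yaw 118.24 tilt [-3.1413e+00  1.6000e-03] q6 -0.538 open 0.011 F [-5.7 -7.6  8.5]
units now-axes [0.02  0.009 0.026] twist 2.634
```

Emit:
drive_tool([
  [[0,0,0],0.5],
  [[0,0,0],0.8],
  [[0,0,0],0.8],
  [[0,0,0],0.5],
  [[0,0,0],0],
  [[0,0,0],0],
  [[0,0,0],0],
])

```text
time: 19.0
ee_pos: [0.5488, 0.0511, 0.035]
tool_rot: [-3.141, 0.002, 1.61]
contact_force: [-8.5, -8.6, 10.7]
opening: 0.0111
gripper_force: 59.1
```

Emit:
drive_tool([
  [[0,0,0],0],
  [[0,0,0],0],
  [[0,0,0],0],
  [[0,0,-0.5],0],
  [[0,0,-0.5],0],
  [[0,0,-0.6],0],
  [[0,0,-0.6],0],
  [[0,0,-0.4],0],
  [[0,0,0],0],
  [[0,0,0],0],
], grip=30)

```text
time: 20.25
ee_pos: [0.5487, 0.0521, 0.137]
tool_rot: [-3.14, -0.0, 1.61]
contact_force: [0.0, -0.5, -0.1]
opening: 0.0296
gripper_force: 0.0
```

```bash
python3 -c "
from h import *
w=grab('wrist');key(w);todo(.5491,.0521,.034,91.9)
save(w['frame'],'pics/w4.png')
t=grab('top');save(cv2.resize(t['frame'][150:270,250:410],None,fx=4,fy=4,interpolation=2),'pics/t4.png')"
```

```text
key ctr (548.10986328125, 52.901527404785156) (12.33319091796875, 63.673274993896484) z 0.08267811238771107 dir deg 94.06544 joint mod pi 1.8205453
t 20.3 ee [0.5487 0.0521 0.1369] yaw 92.26 tilt [-3.14e+00 -1.00e-04] q6 -0.085 open 0.0298 F [-0.5 -1.1 -0.9]
units now-axes [-1.000e-03  1.100e-02  2.573e+00] twist 0.036
```

View pics/w4.png

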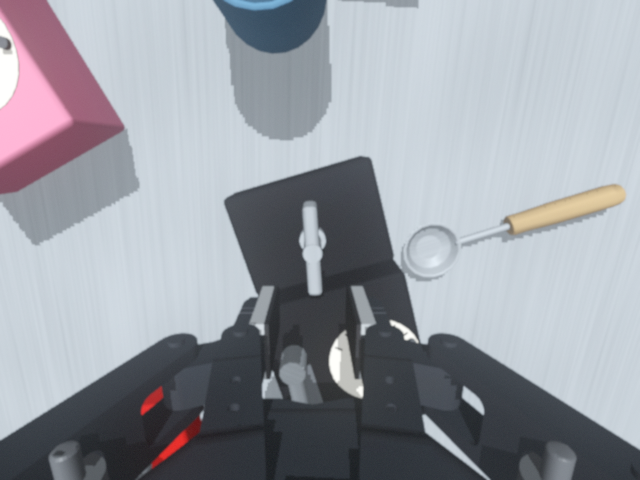

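The wrist view shows the key bar from (310,205) to (315,290), nearly parallel to the fingers. The key is at about 4.97 rad, so the pointer is at about 2.48. Next is the lock, pushed with closed fingers. At yaw 108.4° tool x is timer +y and tool y is timer +x.

Emit:
drive_tool([
  [[0,0,0],-0.8],
  [[0,0,0],-0.81],
  [[0,0,0],0],
  [[0,0,0],0],
], grip=0)

```text
time: 20.85
ee_pos: [0.549, 0.0521, 0.1376]
tool_rot: [-3.141, -0.0, 1.888]
contact_force: [-0.5, 0.2, 0.1]
opening: -0.0
gripper_force: 0.0
```

```bash
cat >> h.py <<'E'
def tw(x,y): 
    c,s=np.cos(np.radians(18.375)),np.sin(np.radians(18.375)); return .5606+c*x-s*y,.018+s*x+c*y
E
python3 -c "
from h import *
todo(*tw(-.010,-.071),.055,108.4)"
```

```text
t 20.85 ee [0.549  0.0521 0.1376] yaw 108.17 tilt [-3.141e+00 -1.000e-04] q6 -0.362 open -0.0 F [-0.5  0.2  0.1]
units now-axes [-2.676 -0.233  2.066] twist -0.023
```

View pics/t4.png

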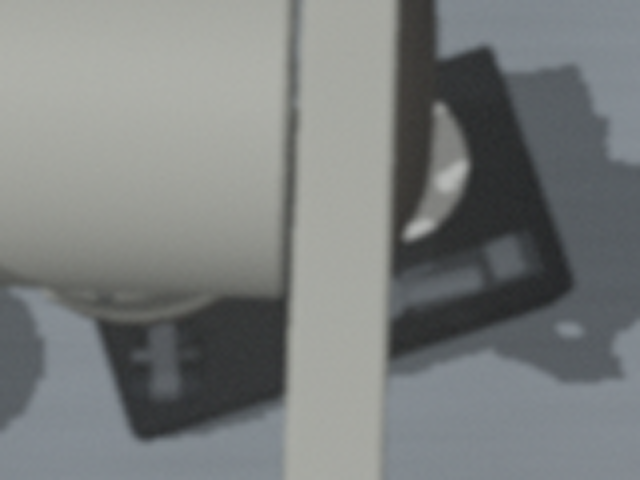

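The top crop has the dial hidden by the arm. The key (165,360), lock (440,285) and slide (510,255) are still as expected. On to the lock.

Emit:
drive_tool([
  [[-0.6,-0.05,0],0],
  [[-0.8,-0.06,0],0],
  [[-0.8,-0.06,0],0],
  [[-0.476,-0.063,0.3],0],
  [[0,0,0.6],0],
  [[0,0,0.6],0],
  [[0,0,0.566],0],
  [[0,0,0],0],
  [[0,0,0],0],
])

```text
time: 21.98
ee_pos: [0.5742, -0.0524, 0.0559]
tool_rot: [3.141, 0.0, 1.891]
contact_force: [-0.6, -0.9, 0.6]
opening: -0.0002
gripper_force: 0.0
```

```bash
python3 -c "
from h import *
todo(*tw(-.046,-.071),.055,108.4)
s=grab('scene')
g=cv2.cvtColor(s['frame'],cv2.COLOR_RGB2GRAY)
for rr in (.015,.02,.024):
  o=[]
  for k in range(0,41):
    a=k*.1; ang=np.radians(18.375)+2.5-a
    c=np.array(tw(.022,-.066)); q=px(s,[*(c+rr*np.array([np.cos(ang),np.sin(ang)])),.073]); o.append(int(cv2.getRectSubPix(g,(1,1),tuple(map(float,q)))[0,0]))
  print(rr,[(round(k*.1,1),x) for k,x in enumerate(o) if x<np.median(o)-15],np.median(o))
"
```

```text
t 21.975 ee [ 0.5742 -0.0524  0.0559] yaw 108.34 tilt [3.1413e+00 3.0000e-04] q6 -0.545 open -0.0002 F [-0.6 -0.9  0.6]
units now-axes [ 0.001 -0.918  0.023] twist -0.006
0.015 [(2.2, 158), (2.3, 108), (2.4, 73), (2.5, 79), (2.6, 139)] 185.0
0.02 [(2.3, 155), (2.4, 94), (2.5, 83), (2.6, 152)] 186.0
0.024 [(2.1, 161), (2.2, 156), (2.3, 161), (2.4, 138), (2.5, 112), (2.6, 146), (2.7, 160), (2.8, 149), (2.9, 164)] 185.0
```

The scene view has the pointer at about 2.46, between the studs. Now the lock gets pushed toward timer -x, which is tool -y.

Emit:
drive_tool([
  [[0,-0.15,0],0],
  [[0,-0.15,0],0],
  [[0,-0.15,0],0],
  [[0,-0.15,0],0],
  [[0,-0.15,0],0],
  [[0,-0.15,0],0],
  [[0,0,0],0],
  [[0,0,0],0],
])

```text
time: 23.02
ee_pos: [0.5396, -0.0638, 0.0553]
tool_rot: [-3.141, -0.0, 1.891]
contact_force: [-0.6, -0.5, -0.2]
opening: -0.0003
gripper_force: 0.0
```

```bash
cat >> h.py <<'E'
def steel(n='top'):
    f=grab(n);d=f['range_z'];K=f['intrinsics'];T=np.linalg.inv(f['camera_from_world'])
    v,u=np.mgrid[0:480,0:640]
    P=np.stack([(u-K[0,2])/K[0,0]*d,(v-K[1,2])/K[1,1]*d,d],-1)@T[:3,:3].T+T[:3,3]
    c,s=np.cos(np.radians(18.375)),np.sin(np.radians(18.375))
    X=P[...,0]-.5606;Y=P[...,1]-.018;tx,ty=c*X+s*Y,-s*X+c*Y
    m=((P[...,2]>.082)&(P[...,2]<.1)&(tx>-.1)&(tx<-.015)&(ty>-.13)&(ty<-.02)).astype(np.uint8)
    N,l,S,_=cv2.connectedComponentsWithStats(m)
    for i in range(1,N):
        if S[i,4]>8: k=l==i;print(n,S[i,4],"tx",tx[k].min().round(3),tx[k].max().round(3),"ty",ty[k].min().round(3),ty[k].max().round(3),"z",np.median(P[...,2][k]))
E
python3 -c "
from h import *
todo(*tw(-.046,-.071),.055,108.4);steel();steel('scene')"
```

```text
t 23.025 ee [ 0.5396 -0.0638  0.0553] yaw 108.36 tilt [-3.1411e+00 -2.0000e-04] q6 -0.58 open -0.0003 F [-0.6 -0.5 -0.2]
units now-axes [-0.    -0.008  0.006] twist -0.004
scene 75 tx -0.049 -0.031 ty -0.055 -0.036 z 0.0949634567979033
scene 30 tx -0.053 -0.033 ty -0.083 -0.061 z 0.09492132784377072
scene 93 tx -0.05 -0.03 ty -0.108 -0.092 z 0.09543728104263205
```

Emit:
drive_tool([
  [[0,-0.15,0],0],
  [[0,-0.1,0],0],
  [[0,0,0],0],
  [[0,0.1,0],0],
  [[0,0.1,-0.5],0],
  [[0,0,-0.7],0],
  [[0,0,-0.3],0],
  [[0,0,0],0],
])

```text
time: 24.12
ee_pos: [0.5382, -0.0644, 0.1156]
tool_rot: [3.141, 0.001, 1.891]
contact_force: [0.1, 1.2, 0.2]
opening: 0.0003
gripper_force: 0.0
```

```bash
python3 -c "
from h import *
todo(*tw(-.038,-.126),.055,108.4);steel('scene');steel('wrist')"
```

```text
t 24.125 ee [ 0.5382 -0.0644  0.1156] yaw 108.36 tilt [3.1409e+00 6.0000e-04] q6 -0.582 open 0.0003 F [0.1 1.2 0.2]
units now-axes [-1.371  0.231  1.515] twist -0.004
scene 202 tx -0.081 -0.03 ty -0.065 -0.036 z 0.09477651982512209
scene 90 tx -0.05 -0.03 ty -0.108 -0.092 z 0.0960074881309631
wrist 2259 tx -0.081 -0.029 ty -0.064 -0.033 z 0.09210579676602118
wrist 23 tx -0.037 -0.031 ty -0.092 -0.09 z 0.08338600804524779
```

The lock has swung to about 1.3 rad. Next I go behind the slide.

Emit:
drive_tool([
  [[-0.45,0.08,0],0],
  [[-0.5,0.08,0],0],
  [[-0.42,0.07,0.2],0],
  [[0,0,0.5],0],
  [[0,0,0.5],0],
  [[0,0,0.33],0],
  [[0,0,0],0],
  [[0,0,0],0],
])

```text
time: 25.22
ee_pos: [0.5643, -0.1138, 0.0547]
tool_rot: [3.141, 0.0, 1.891]
contact_force: [-0.9, 0.2, -0.4]
opening: 0.0003
gripper_force: 0.0
```

Emit:
drive_tool([
  [[0.15,0,0],0],
  [[0.15,0,0],0],
  [[0.15,0,0],0],
  [[0.15,0,0],0],
  [[0.15,0,0],0],
  [[0.1,0,0],0],
  [[0,0,0],0],
  [[0,0,0],0],
])

```text
time: 26.22
ee_pos: [0.5531, -0.0812, 0.054]
tool_rot: [-3.141, -0.0, 1.891]
contact_force: [-0.8, -0.2, -0.2]
opening: 0.0001
gripper_force: 0.0
```

```bash
python3 -c "
from h import *
todo(*tw(-.038,-.091),.055,108.4);steel('scene')"
```

```text
t 26.225 ee [ 0.5531 -0.0812  0.054 ] yaw 108.36 tilt [-3.1412e+00 -2.0000e-04] q6 -0.604 open 0.0001 F [-0.8 -0.2 -0.2]
units now-axes [ 0.02   0.011 -0.024] twist -0.004
scene 195 tx -0.082 -0.03 ty -0.063 -0.036 z 0.09495765423617775
scene 21 tx -0.035 -0.03 ty -0.079 -0.065 z 0.08625507591677506
scene 27 tx -0.039 -0.026 ty -0.103 -0.083 z 0.09420955659733421
```

Emit:
drive_tool([
  [[0.03,0,0],0],
  [[0.03,0,0],0],
  [[0.02,0,0],0],
  [[0,0,0],0],
  [[0,0,0],0],
])

```text
time: 26.9
ee_pos: [0.5528, -0.0802, 0.0542]
tool_rot: [3.141, 0.004, 1.891]
contact_force: [6.6, -16.5, -6.4]
opening: -0.0003
gripper_force: 8.8
```

The slide is at its end stop, with an 18 N reaction. I'll back off and lift.

Emit:
drive_tool([
  [[-0.2,0,0],0],
  [[-0.3,0,0],0],
  [[0,0,-0.6],0],
  [[0,0,-0.9],0],
  [[0,0,-0.9],0],
  [[-0.5,0,0],0],
  [[-0.9,0,0],0],
  [[-0.9,0,0],0],
  [[-0.9,0,0],0],
  [[-0.5,0,0],0],
  [[0,0,0],0],
  [[0,0,0],0],
])

```text
time: 28.4
ee_pos: [0.6049, -0.2371, 0.1499]
tool_rot: [-3.141, -0.001, 1.892]
contact_force: [-0.2, -0.9, -0.2]
opening: -0.0003
gripper_force: 0.0
```

```bash
python3 -c "
from h import *
todo(*tw(-.038,-.091),.055,108.4);steel('scene');steel('top')
t=grab('top');save(np.hstack([cv2.resize(t['frame'][80:270,160:490],(460,265))]),'pics/t5.png')"
```

```text
t 28.4 ee [ 0.6049 -0.2371  0.1499] yaw 108.38 tilt [-3.1413e+00 -5.0000e-04] q6 -0.813 open -0.0003 F [-0.2 -0.9 -0.2]
units now-axes [4.126 0.009 2.372] twist -0.002
scene 208 tx -0.081 -0.029 ty -0.065 -0.036 z 0.09461952197130746
scene 93 tx -0.049 -0.03 ty -0.081 -0.065 z 0.09518629978563975
top 94 tx -0.047 -0.029 ty -0.08 -0.064 z 0.09130583098814776
top 236 tx -0.079 -0.029 ty -0.064 -0.034 z 0.09043765756274375
```

View pics/t5.png

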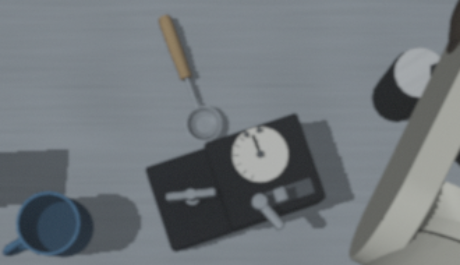

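The crop shows the pointer (258,145) between the two studs, the lock swung aside (268,210) and the slide over at (283,193). Mug, flask and spoon stand where they were. Handing in.

```bash
python3 -c "
from station import r
print(r.close_job())"
```

```text
the job is handed in; nothing more can be done
None
```

The job is handed in at about 28 s of the 64 s allowed: the pointer stood at about 2.47 rad between the studs, the lock arm was swung about 1.3 rad aside, the slide was at its 28 mm end stop, and mug, flask and spoon looked unmoved; `close_job` returned no verdict.

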